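# Take the yellow memo holder off its display stand

### The job

A customer is buying the yellow memo holder. Slide it up along its keyhole slot until the stud's head sits in the wide end, draw it off the stud, and stand it upright on the cork mat, set down without dropping it and let go. Leave the blue memo holder hanging where it is.

Things in the scene. Friction and masses are not known exactly. Their poses are not given: they have to be found in the camera images.
- yellow_holder_centre (a point): Yellow memo holder, loose, 0.15 kg: plate 54 mm wide (y), 8 thick (x), 110 tall (z up); point: its middle, 55 above the underside. Foot ledge reaches 46 mm out to +x; it stands on it alone. Keyhole in the plate: slot 9 wide, top end 43 mm above the point, opening below into a hole 30 wide, 32 high, centred 16 above the point. Pinch its side edges (along y) from above, 25-35 mm below its top.
- stand_a_stud (a point): Root of the stud holding the yellow holder, on the front of a fixed black upright (24 mm wide, 20 deep, 138 high; wooden base 120 x 110 x 12), 125 mm above the table. +x: out along the stud, z up. Neck 6 mm thick, 13 long, then a head 16 across, 4 thick. At first the neck is at the top of the slot; raise the holder 24 mm (17 to 29 will do), then draw it off to +x.
- mat_centre (a point): Centre of the top of the cork mat, 170 x 170 mm, fixed flat on the table, its top 5 mm above the table; x and y along its sides.
- blue_holder_centre (a point): Middle of the plate of the blue memo holder, same shape and axes as the yellow one, hanging on a second stand of the same kind. It stays there.
Things that resemble listed ones, but are neither listed nor needed, are in the scene too. Of the things like the part that bears yellow_holder_centre, leave any that is turquoise; of the rest the smaller one is meant.

How it is judged (in metres and radians):
On the way:
1. the yellow holder is slid up so that the stud lies in the wide end of its keyhole (z of stand_a_stud in the frame of yellow_holder_centre between 0.005 and 0.027 m and horizontal distance between stand_a_stud and yellow_holder_centre below 0.025 m), for 0.05 s.
At the end, for the whole second after the job is handed in: The yellow holder stands upright (within 7 degrees) and at rest on the cork mat, the middle of its plate over the mat and at least 3 mm in from the mat's edges, its underside within 5 mm of the mat's top; the blue holder hangs within 15 mm of where it was (x of yellow_holder_centre in the frame of mat_centre between -0.082 and 0.082 m and y of yellow_holder_centre in the frame of mat_centre between -0.082 and 0.082 m and z of yellow_holder_centre in the frame of mat_centre between 0.05 and 0.06 m and angle between yellow_holder_centre's own z axis and vertical below 0.12 rad and linear speed of yellow_holder below 0.02 m/s and distance of blue_holder_centre from where it was at the start of the episode below 0.015 m); the robot touches nothing.
It fails at once if the yellow holder is dropped (falls freely faster than 0.6 m/s) (linear speed of yellow_holder above 0.6 m/s and contact force between the fingers and yellow_holder below 0.05 N).
It fails at once if the blue holder is moved by more than 30 mm (distance of blue_holder_centre from where it was at the start of the episode above 0.03 m).
It also fails if it takes over 42 s, if anything falls off the work surface, if the arm or the gripper's body presses on something with over 40 N, if the wrist force passes 120 N, or if a joint passes its speed limit or range.

### The arm

A 7-joint arm with a two-finger parallel gripper is mounted at the origin on the work surface. World frame = base frame: x ahead of the robot, y to its left, z up, the work surface at z = 0. Lengths are in mm, angles in rad, forces in N, time in s.
With the tool pointing down it reaches from about 400 to 875 mm from the base axis. Payload 4.4 kg.
Tool frame: the origin (TCP) lies at the very end of the fingers, on their centre line; the grasp point (between the pads) lies 19 mm behind it; z points along the fingers, y is the direction in which the jaws open and shut (so a half turn about z gives the same grasp; the last joint's range is limited). The gripper opens to 85 mm and grips with 20 to 120 N. Pads are 22 mm wide; open, the fingers measure 114 mm over their backs; the gripper's body (76 mm by 85 mm) begins 54 mm behind the grasp point. The pads swing forward as they close: fully open they stand 13 mm farther back than shut.
Start: joints at [-1.318, 0.628, 0.038, 1.517, -0.027, 0.996, -0.02], TCP at [203.704, 617.27, 231.313] pointing down, gripper open.
Joint ranges: [-3.06, 3.06], [-0.37, 2.12], [-1.25, 1.32], [0.18, 2.47], [-1.1, 4.24], [0.23, 1.98], [-2.94, 2.94]. Speed limits (rad/s): [2.57, 2.57, 3.14, 3.14, 3.14, 3.14, 3.14].

### API

Orientations are given as [roll, pitch, yaw] about the fixed x, y, z axes, in that order (R = Rz(yaw) Ry(pitch) Rx(roll)).
In Python, from cell import read_state, get_image, calibration, finish_job gives the robot as it stands. The module is installed in compiled form; this text tells all that it offers.
- The arm moves only by the tool apply_moves, never from a script. Its argument "increments" is a list of rows, each an object of numbers: "tx", "ty", "tz": the shift along the world's x, y, z in m; "rx", "ry", "rz": the turn, a rotation vector about the world's x, y, z in units of 5 degrees (1.0 is 5 degrees); "claw": the finger opening in m, from 0 to 0.0854. In form: [{"tx": .., "ty": .., "tz": .., "rx": .., "ry": .., "rz": .., "claw": ..}, ...]. A call has 1 to 12 rows; each row is the pose to reach, as a shift and turn from the pose commanded when the call began; what a row does not reach only later rows make up. A row lasts 1/10 s, in which the tool goes at most 50 mm and 8.59 degrees, less where a joint would pass 70% of its speed; a pose out of reach is approached as far as the arm can. A call with a gripper value outside its range is refused whole. The fingers move at their own pace and stop on an object; the grip force is fixed at half the most. Time passes only in rows, so rows that repeat a pose let the fingers close. It gives the time, the measured TCP pose, the force and the opening at its end, in the units of the state.
- read_state(): the state, without advancing time (a new reading comes with each control period).
- get_image(name): name is "side" or "top"; returns the picture (420x560x3 uint8, red, green, blue); there is no depth.
- calibration(name): a dict with "camera_matrix" (3x3 intrinsics, pixels), "origin" and "attitude" of the camera in the world. Camera axes: x right, y up, looking along -z (the intrinsics and any distortion apply to the point x, -y, -z); pixel columns grow to the right and rows downward; lengths in mm; the calibration is good to about 2 mm. A picture is of the moment at which its call begins. calibration takes no time and is no camera call.
- finish_job(): hands the job in, once; it reports no verdict.
The state is a dict: "clock": time; "qpos": joint angles; "qd": joint speeds; "tau": joint torques, N m; "eef_pos": TCP position; "tool_rot": TCP orientation; "force": force on the tool from outside, world axes, zero at the start; "torque": the same for the moment, N m; "width": finger opening in mm.
Only numpy, scipy, OpenCV 4.12 (cv2) and the standard library are available. Lean on these libraries where they do the work, as an engineer would, in place of code of your own. Each camera call takes 0.05 s, during which the arm holds its last target. There are 200 camera calls.

## Working session

There is one attempt and no reset: what is moved stays moved. The work goes in short steps, Python scripts to look and compute and a tool call to move; the robot and the scene stay as the last step left them, time stands still between calls to the robot, and variables do not carry over. Pictures are saved under pics/ and viewed, about 8 in all and at most 12, crops included, and the job is handed in when it is done.

Besides the shell and the picture viewer there is one more tool, called after "Call:" as name(argument=value, ...) on one line, values as JSON. apply_moves: Moves the arm, as the interface text tells. Its arguments: {"type":"object","properties":{"increments":{"type":"array"}},"required":["increments"]}

```bash
mkdir -p pics; python3 - <<'E'
from cell import *
import cv2
for n in("side","top"):
    cv2.imwrite(f"pics/{n}0.png",get_image(n)[:,:,::-1]); c=calibration(n); print(n,c)
s=read_state();print(s["clock"],s["eef_pos"],s["tool_rot"],s["width"])
E
```

```text
side {'camera_matrix': array([[466.58094026,   0.        , 279.81280427],
       [  0.        , 466.58094026, 221.75427622],
       [  0.        ,   0.        ,   1.        ]]), 'origin': array([403.32377792, 605.01180258, 788.05951671]), 'attitude': array([ 0.7142768 , -0.01530983, -2.94605927])}
top {'camera_matrix': array([[428.06339784,   0.        , 284.22452244],
       [  0.        , 428.06339784, 213.13531279],
       [  0.        ,   0.        ,   1.        ]]), 'origin': array([402.12776059,   2.17860557, 971.46076641]), 'attitude': array([ 0.13389785,  0.02360778, -1.58832979])}
0.1 [203.48593458 616.75437908 230.50056057] [-3.13991765e+00 -1.95938539e-05  2.82284719e+00] 85.18381445399372
```

View pics/side0.png

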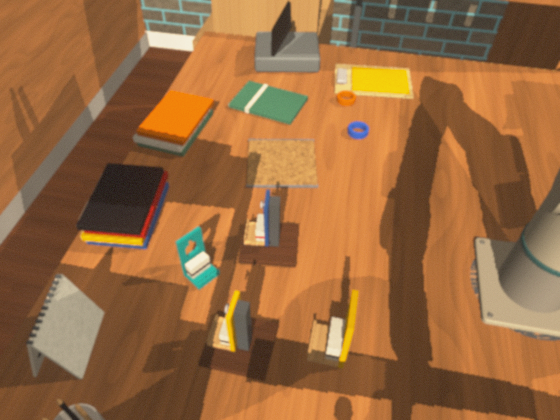

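View pics/top0.png

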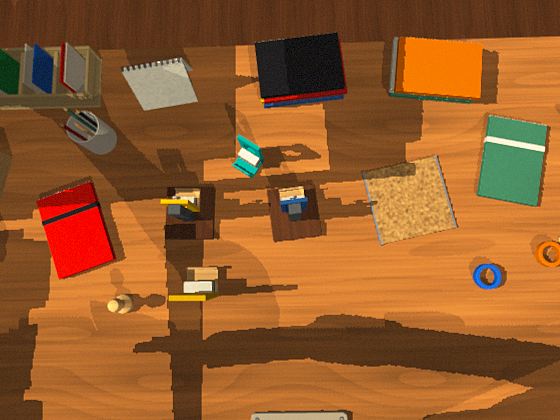

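```bash
python3 - <<'E'
import cv2,numpy as np
a=cv2.imread("pics/side0.png")[270:390,190:310];b=cv2.imread("pics/top0.png")[170:250,145:225]
f=lambda i:cv2.resize(i,(400,400),interpolation=cv2.INTER_CUBIC)
cv2.imwrite("pics/z.png",np.hstack([f(a),f(b)]))
E
```

```text
(no output)
```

View pics/z.png

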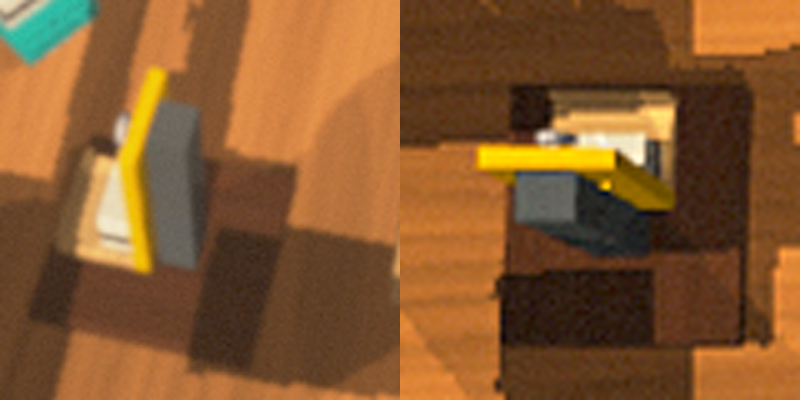

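```bash
cat >h.py <<'E'
import numpy as np,cv2
from scipy.spatial.transform import Rotation as R
from cell import calibration
def ray(n,u,v):
    c=calibration(n);d=np.linalg.solve(c["camera_matrix"],[u,v,1]);return c["origin"],R.from_euler("xyz",c["attitude"]).apply([d[0],-d[1],-d[2]])
def at(n,u,v,z):
    o,d=ray(n,u,v);return o+d*(z-o[2])/d[2]
def tri(p,q):
    o,d=ray("top",*p);a,b=ray("side",*q);s=np.linalg.lstsq(np.c_[d,-b],a-o,rcond=None)[0]
    x,y=o+s[0]*d,a+s[1]*b;return (x+y)/2,np.linalg.norm(x-y)
E
python3 - <<'E'
from h import *
np.set_printoptions(precision=1,suppress=True)
T=lambda x,y:(145+(x-400)/5,170+y/5)
S=lambda x,y:(190+x*.3,270+y*.3)
for p in[(478,147),(478,172),(617,147),(617,172)]:print("top edge z140",at("top",*T(*p),140))
for p in[(148,70),(164,72),(120,162),(145,158)]:print("side edge z140",at("side",*S(*p),140))
print("base z12",[at("top",*T(*p),12) for p in[(510,86),(752,86),(745,346),(500,346)]])
print("tri left",tri(T(478,160),S(133,160)),"right",tri(T(617,160),S(157,71)))
print("upright top z138",[at("top",*T(*p),138) for p in[(518,172),(576,172),(576,221),(518,221)]])
for n in("top","side"):
  i=cv2.cvtColor(cv2.imread(f"pics/{n}0.png"),cv2.COLOR_BGR2HSV)
  m=cv2.inRange(i,(20,190,110),(32,255,255))
  for c in cv2.findContours(m,0,2)[0]:
    if cv2.contourArea(c)>40:print(n,cv2.boundingRect(c),cv2.contourArea(c),cv2.approxPolyDP(c,2,True)[:,0].tolist())
# mat
for n,P in(("top",[(363,173),(437,155),(458,227),(381,244)]),("side",[(249,139),(313,139),(317,186),(247,186)])):
  X=np.array([at(n,*p,5) for p in P]);print(n,X,X.mean(0))
E
```

```text
top edge z140 [547.  264.5 140. ]
top edge z140 [537.  264.3 140. ]
top edge z140 [545.8 209.1 140. ]
top edge z140 [535.8 208.9 140. ]
side edge z140 [546.1 213.4 140. ]
side edge z140 [538.2 212.9 140. ]
side edge z140 [545.9 264.7 140. ]
side edge z140 [535.1 260.3 140. ]
base z12 [array([597.4, 290.7,  12. ]), array([595. , 179.1,  12. ]), array([475.8, 181.8,  12. ]), array([478. , 292.9,  12. ])]
tri left (array([540.6, 263.6, 142.2]), np.float64(1.615056420112589)) right (array([542. , 210.2, 135.3]), np.float64(1.1973082486596618))
upright top z138 [array([537. , 248.9, 138. ]), array([536.5, 225.8, 138. ]), array([516.9, 225.5, 138. ]), array([517.4, 248.6, 138. ])]
top (168, 294, 38, 7) 192.5 [[205, 295], [168, 295], [168, 299], [205, 300]]
top (160, 199, 40, 13) 169.0 [[160, 200], [166, 206], [168, 203], [180, 203], [193, 211], [199, 210], [187, 200]]
side (339, 290, 19, 78) 473.5 [[355, 290], [352, 290], [346, 317], [343, 349], [339, 358], [341, 367], [353, 331], [357, 298]]
side (226, 290, 14, 62) 298.5 [[237, 290], [234, 291], [226, 315], [232, 351], [235, 349], [232, 312], [239, 298]]
side (81, 233, 62, 12) 314.0 [[81, 234], [83, 240], [137, 244], [142, 242], [142, 239]]
side (352, 67, 58, 27) 1244.5 [[352, 67], [352, 90], [409, 92], [405, 70]]
top [[ 622.  -159.9    5. ]
 [ 660.4 -331.3    5. ]
 [ 493.2 -367.3    5. ]
 [ 458.3 -193.3    5. ]] [ 558.5 -263.     5. ]
side [[ 658.3 -328.2    5. ]
 [ 494.  -364.     5. ]
 [ 458.7 -192.4    5. ]
 [ 621.6 -157.5    5. ]] [ 558.2 -260.5    5. ]
```

Call:
apply_moves(increments=[{"tx":0.032,"ty":-0.036,"tz":0,"rz":0.5,"claw":0.0854},{"tx":0.064,"ty":-0.072,"tz":0,"rz":1,"claw":0.0854},{"tx":0.096,"ty":-0.108,"tz":0,"rz":1.5,"claw":0.0854},{"tx":0.128,"ty":-0.144,"tz":0,"rz":2,"claw":0.0854},{"tx":0.16,"ty":-0.18,"tz":0,"rz":2.5,"claw":0.0854},{"tx":0.192,"ty":-0.216,"tz":0,"rz":3,"claw":0.0854},{"tx":0.224,"ty":-0.252,"tz":0,"rz":3.4,"claw":0.0854},{"tx":0.256,"ty":-0.288,"tz":0,"rz":3.4,"claw":0.0854},{"tx":0.288,"ty":-0.324,"tz":0,"rz":3.4,"claw":0.0854},{"tx":0.318,"ty":-0.358,"tz":0,"rz":3.4,"claw":0.0854},{"tx":0.3376,"ty":-0.3803,"tz":-0.01,"rz":3.4,"claw":0.0854},{"tx":0.3376,"ty":-0.3803,"tz":-0.03,"rz":3.4,"claw":0.0854}])

```text
$.increments[0]: bad value
```

Call:
apply_moves(increments=[{"tx":0,"ty":0,"tz":0,"claw":0.0854},{"tx":0,"ty":0,"tz":0,"claw":0.0854},{"tx":0,"ty":0,"tz":0,"claw":0.0854}])

```text
$.increments[0]: bad value
```

```bash
python3 - <<'E'
from cell import *
import cv2,numpy as np
s=read_state();print(s["eef_pos"],s["tool_rot"],s["force"],s["qpos"].round(2) if hasattr(s["qpos"],'round') else s["qpos"])
f=lambda i,w:cv2.resize(i,(w,400),interpolation=cv2.INTER_CUBIC)
a=get_image("side")[230:390,170:330,::-1];b=get_image("top")[130:290,100:260,::-1]
cv2.imwrite("pics/z1.png",np.hstack([f(a,400),f(b,400)]))
E
```

```text
[203.48593458 616.75437908 230.50056057] [-3.13991765e+00 -1.95938539e-05  2.82284719e+00] [ 0.11811944  0.13065397 -0.51072358] [-1.32  0.63  0.04  1.52 -0.03  1.   -0.02]
```

View pics/z1.png

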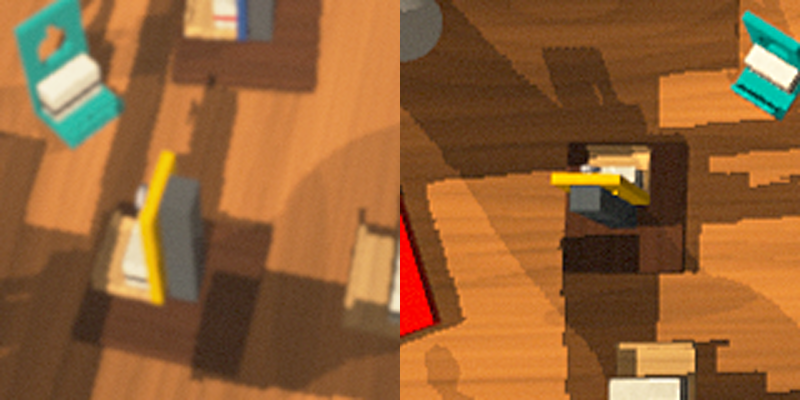

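The move was refused because the rows lacked rx and ry. The arm hasn't moved and the picture shows the same scene, so I'll send it again with every field filled in.

Call:
apply_moves(increments=[{"tx":0.032,"ty":-0.036,"tz":0,"rx":0,"ry":0,"rz":0.5,"claw":0.085},{"tx":0.064,"ty":-0.072,"tz":0,"rx":0,"ry":0,"rz":1,"claw":0.085},{"tx":0.096,"ty":-0.108,"tz":0,"rx":0,"ry":0,"rz":1.5,"claw":0.085},{"tx":0.128,"ty":-0.144,"tz":0,"rx":0,"ry":0,"rz":2,"claw":0.085},{"tx":0.16,"ty":-0.18,"tz":0,"rx":0,"ry":0,"rz":2.5,"claw":0.085},{"tx":0.192,"ty":-0.216,"tz":0,"rx":0,"ry":0,"rz":3,"claw":0.085},{"tx":0.224,"ty":-0.252,"tz":0,"rx":0,"ry":0,"rz":3.4,"claw":0.085},{"tx":0.256,"ty":-0.288,"tz":0,"rx":0,"ry":0,"rz":3.4,"claw":0.085},{"tx":0.288,"ty":-0.324,"tz":0,"rx":0,"ry":0,"rz":3.4,"claw":0.085},{"tx":0.318,"ty":-0.358,"tz":0,"rx":0,"ry":0,"rz":3.4,"claw":0.085},{"tx":0.3376,"ty":-0.3803,"tz":-0.01,"rx":0,"ry":0,"rz":3.4,"claw":0.085},{"tx":0.3376,"ty":-0.3803,"tz":-0.03,"rx":0,"ry":0,"rz":3.4,"claw":0.085}])

```text
clock: 1.4
eef_pos: [546.3, 231.3, 202.2]
tool_rot: [-3.14, 0.006, 3.111]
force: [0.0, 0.2, -0.3]
width: 84.9
```

Call:
apply_moves(increments=[{"tx":0,"ty":0,"tz":0,"rx":0,"ry":0,"rz":0,"claw":0.085},{"tx":0,"ty":0,"tz":0,"rx":0,"ry":0,"rz":0,"claw":0.085},{"tx":0,"ty":0,"tz":0,"rx":0,"ry":0,"rz":0,"claw":0.085},{"tx":0,"ty":0,"tz":0,"rx":0,"ry":0,"rz":0,"claw":0.085}])

```text
clock: 1.8
eef_pos: [541.3, 238.2, 202.3]
tool_rot: [3.141, 0.001, 3.121]
force: [-0.2, -0.5, -0.1]
width: 85.3
```

```bash
python3 - <<'E'
from cell import *
import cv2,numpy as np
s=read_state();print(s["clock"],s["eef_pos"],s["tool_rot"],np.round(s["qpos"],2))
f=lambda i:cv2.resize(i,(400,400),interpolation=cv2.INTER_CUBIC)
a=get_image("side")[220:380,170:330,::-1];b=get_image("top")[130:290,100:260,::-1]
cv2.imwrite("pics/z2.png",np.hstack([f(a),f(b)]))
E
```

```text
1.8 [541.27778787 238.19371853 202.25715719] [3.14058479e+00 1.23015731e-03 3.12126310e+00] [-0.44  0.57 -0.03  1.72  0.02  0.85  1.07]
```

View pics/z2.png

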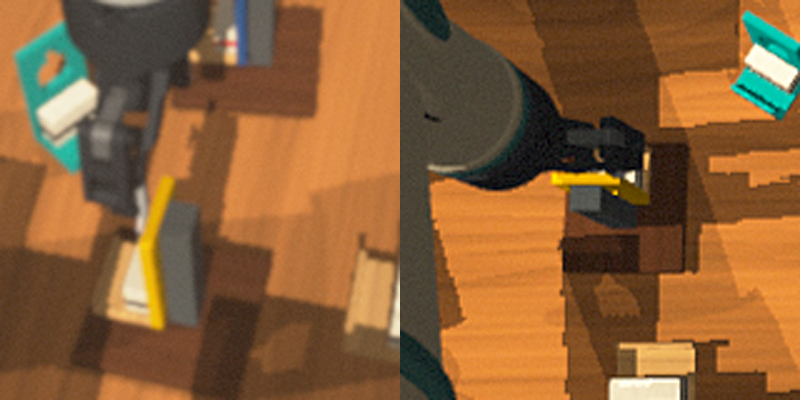

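Call:
apply_moves(increments=[{"tx":0,"ty":-0.001,"tz":-0.02,"rx":0,"ry":0,"rz":0,"claw":0.085},{"tx":0,"ty":-0.001,"tz":-0.045,"rx":0,"ry":0,"rz":0,"claw":0.085},{"tx":0,"ty":-0.001,"tz":-0.07,"rx":0,"ry":0,"rz":0,"claw":0.085},{"tx":0,"ty":-0.001,"tz":-0.09,"rx":0,"ry":0,"rz":0,"claw":0.085},{"tx":0,"ty":-0.001,"tz":-0.105,"rx":0,"ry":0,"rz":0,"claw":0.085},{"tx":0,"ty":-0.001,"tz":-0.112,"rx":0,"ry":0,"rz":0,"claw":0.085},{"tx":0,"ty":-0.001,"tz":-0.112,"rx":0,"ry":0,"rz":0,"claw":0.085},{"tx":0,"ty":-0.001,"tz":-0.112,"rx":0,"ry":0,"rz":0,"claw":0.085},{"tx":0,"ty":-0.001,"tz":-0.112,"rx":0,"ry":0,"rz":0,"claw":0.06},{"tx":0,"ty":-0.001,"tz":-0.112,"rx":0,"ry":0,"rz":0,"claw":0.06}])

```text
clock: 2.9
eef_pos: [541.8, 236.3, 90.2]
tool_rot: [3.141, 0.001, 3.12]
force: [-1.1, 1.3, -0.3]
width: 60.6
```

```bash
python3 - <<'E'
from cell import *
import cv2,numpy as np
f=lambda i:cv2.resize(i,(400,400),interpolation=cv2.INTER_CUBIC)
a=get_image("side")[260:380,190:310,::-1];b=get_image("top")[150:250,130:230,::-1]
cv2.imwrite("pics/z3.png",np.hstack([f(a),f(b)]))
E
```

```text
(no output)
```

View pics/z3.png

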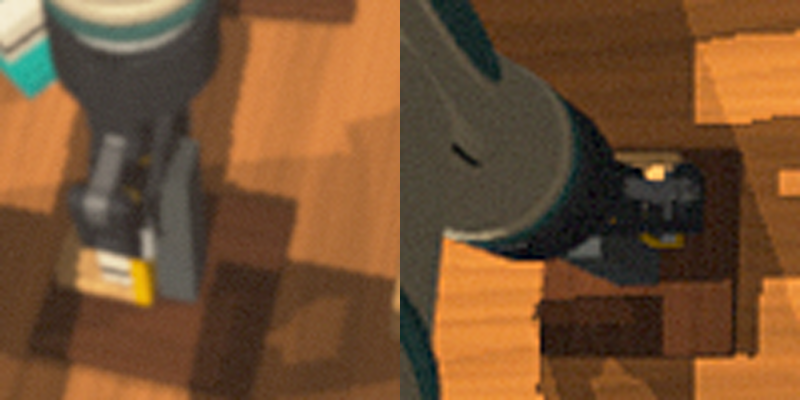

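```bash
cat >>h.py <<'E'
def pr(n,p):
    c=calibration(n);q=R.from_euler("xyz",c["attitude"]).inv().apply(np.array(p,float)-c["origin"]);v=c["camera_matrix"]@[q[0],-q[1],-q[2]];return v[:2]/v[2]
E
python3 - <<'E'
from h import *
np.set_printoptions(precision=0,suppress=True)
S=lambda p:(pr("side",p)-[190,260])*400/120
for y in(266,281):
  for x in(530,552):print(y,x,[S((x,y,z)) for z in(95,120,150)])
for x in(537,545):print("plate",x,[S((x,264,z)) for z in(30,90,140)])
import cv2
from cell import get_image
a=get_image("side")[270:370,200:270,::-1]
cv2.imwrite("pics/z4.png",cv2.resize(a,(560,800),interpolation=cv2.INTER_CUBIC)[200:])
E
```

```text
266 530 [array([158., 250.]), array([155., 225.]), array([151., 193.])]
266 552 [array([114., 241.]), array([110., 216.]), array([105., 185.])]
281 530 [array([150., 278.]), array([147., 253.]), array([143., 222.])]
281 552 [array([105., 269.]), array([101., 244.]), array([ 96., 213.])]
plate 537 [array([152., 303.]), array([145., 248.]), array([139., 197.])]
plate 545 [array([137., 300.]), array([130., 245.]), array([122., 194.])]
```

View pics/z4.png

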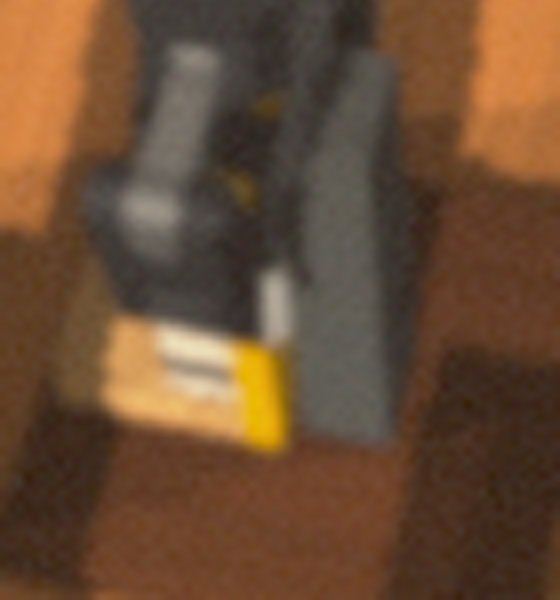

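The pad's edge is where the projection puts it (pad x about 530–552, around the plate edge), so I'll close.

Call:
apply_moves(increments=[{"tx":0,"ty":0,"tz":0,"rx":0,"ry":0,"rz":0,"claw":0.045},{"tx":0,"ty":0,"tz":0,"rx":0,"ry":0,"rz":0,"claw":0.045},{"tx":0,"ty":0,"tz":0,"rx":0,"ry":0,"rz":0,"claw":0.045},{"tx":0,"ty":0,"tz":0,"rx":0,"ry":0,"rz":0,"claw":0.045},{"tx":0,"ty":0,"tz":0,"rx":0,"ry":0,"rz":0,"claw":0.045},{"tx":0,"ty":0,"tz":0,"rx":0,"ry":0,"rz":0,"claw":0.045}])

```text
clock: 3.65
eef_pos: [542.0, 237.9, 90.1]
tool_rot: [3.139, 0.002, 3.12]
force: [0.3, 5.3, 5.5]
width: 53.2
```

Call:
apply_moves(increments=[{"tx":0,"ty":0.001,"tz":0.003,"rx":0,"ry":0,"rz":0,"claw":0.045},{"tx":0,"ty":0.001,"tz":0.006,"rx":0,"ry":0,"rz":0,"claw":0.045},{"tx":0,"ty":0.001,"tz":0.009,"rx":0,"ry":0,"rz":0,"claw":0.045},{"tx":0,"ty":0.001,"tz":0.012,"rx":0,"ry":0,"rz":0,"claw":0.045},{"tx":0,"ty":0.001,"tz":0.015,"rx":0,"ry":0,"rz":0,"claw":0.045},{"tx":0,"ty":0.001,"tz":0.018,"rx":0,"ry":0,"rz":0,"claw":0.045},{"tx":0,"ty":0.001,"tz":0.021,"rx":0,"ry":0,"rz":0,"claw":0.045},{"tx":0,"ty":0.001,"tz":0.024,"rx":0,"ry":0,"rz":0,"claw":0.045},{"tx":0,"ty":0.001,"tz":0.024,"rx":0,"ry":0,"rz":0,"claw":0.045},{"tx":0,"ty":0.001,"tz":0.024,"rx":0,"ry":0,"rz":0,"claw":0.045},{"tx":0,"ty":0.001,"tz":0.024,"rx":0,"ry":0,"rz":0,"claw":0.045}])

```text
clock: 4.75
eef_pos: [541.4, 236.9, 113.4]
tool_rot: [-3.142, 0.0, 3.119]
force: [1.6, -0.5, -0.6]
width: 53.3
```

```bash
python3 - <<'E'
from h import *
from cell import get_image,read_state
np.set_printoptions(precision=1,suppress=True)
i=get_image("side");cv2.imwrite("pics/s5.png",i[:,:,::-1])
cv2.imwrite("pics/z5.png",cv2.resize(i[270:370,200:270,::-1],(560,800),interpolation=cv2.INTER_CUBIC)[150:750])
m=cv2.inRange(cv2.cvtColor(i,cv2.COLOR_RGB2HSV),(20,190,110),(32,255,255))[:,200:270]
y,x=np.nonzero(m);k=y>y.max()-4;print("yellow low rows",y.max(),x[k].min()+200,x[k].max()+200)
for z in(30,54):print(z,pr("side",(537,264,z)),pr("side",(545,264,z)))
print(read_state()["force"])
E
```

```text
yellow low rows 342 230 235
30 [235.7 350.8] [231.2 349.9]
54 [234.9 344.5] [230.3 343.6]
[ 1.2 -0.3 -1.7]
```

View pics/z5.png

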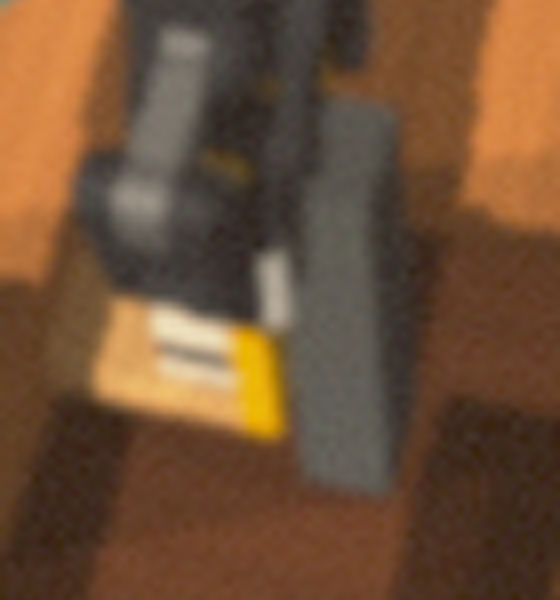

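The holder rose with the gripper: its lower edge went from row 350 to about 343, which matches 24 mm, and the force is near zero. Next I'll draw it off slowly.

Call:
apply_moves(increments=[{"tx":0.003,"ty":0,"tz":0,"rx":0,"ry":0,"rz":0,"claw":0.045},{"tx":0.006,"ty":0,"tz":0,"rx":0,"ry":0,"rz":0,"claw":0.045},{"tx":0.009,"ty":0,"tz":0,"rx":0,"ry":0,"rz":0,"claw":0.045},{"tx":0.012,"ty":0,"tz":0,"rx":0,"ry":0,"rz":0,"claw":0.045},{"tx":0.016,"ty":0,"tz":0,"rx":0,"ry":0,"rz":0,"claw":0.045}])

```text
clock: 5.3
eef_pos: [557.3, 237.0, 113.2]
tool_rot: [-3.141, -0.001, 3.12]
force: [0.0, -0.4, -0.9]
width: 53.2
```

Call:
apply_moves(increments=[{"tx":0.006,"ty":0,"tz":0,"rx":0,"ry":0,"rz":0,"claw":0.045},{"tx":0.014,"ty":0,"tz":0,"rx":0,"ry":0,"rz":0,"claw":0.045},{"tx":0.024,"ty":0,"tz":0,"rx":0,"ry":0,"rz":0,"claw":0.045},{"tx":0.034,"ty":0,"tz":0.005,"rx":0,"ry":0,"rz":0,"claw":0.045},{"tx":0.04,"ty":0,"tz":0.02,"rx":0,"ry":0,"rz":0,"claw":0.045},{"tx":0.04,"ty":0,"tz":0.04,"rx":0,"ry":0,"rz":0,"claw":0.045},{"tx":0.04,"ty":0,"tz":0.06,"rx":0,"ry":0,"rz":0,"claw":0.045},{"tx":0.04,"ty":0,"tz":0.08,"rx":0,"ry":0,"rz":0,"claw":0.045},{"tx":0.04,"ty":0,"tz":0.1,"rx":0,"ry":0,"rz":0,"claw":0.045},{"tx":0.04,"ty":0,"tz":0.115,"rx":0,"ry":0,"rz":0,"claw":0.045},{"tx":0.04,"ty":0,"tz":0.12,"rx":0,"ry":0,"rz":0,"claw":0.045},{"tx":0.04,"ty":0,"tz":0.12,"rx":0,"ry":0,"rz":0,"claw":0.045}])

```text
clock: 6.5
eef_pos: [598.1, 237.0, 233.9]
tool_rot: [3.141, 0.001, 3.119]
force: [0.1, -0.8, -1.5]
width: 53.4
```

Call:
apply_moves(increments=[{"tx":0,"ty":-0.01,"tz":0,"rx":0,"ry":0,"rz":0,"claw":0.045},{"tx":0,"ty":-0.03,"tz":0,"rx":0,"ry":0,"rz":0,"claw":0.045},{"tx":0,"ty":-0.055,"tz":0,"rx":0,"ry":0,"rz":0,"claw":0.045},{"tx":0,"ty":-0.08,"tz":0,"rx":0,"ry":0,"rz":0,"claw":0.045},{"tx":0,"ty":-0.105,"tz":0,"rx":0,"ry":0,"rz":0,"claw":0.045},{"tx":0,"ty":-0.13,"tz":0,"rx":0,"ry":0,"rz":0,"claw":0.045},{"tx":0,"ty":-0.155,"tz":0,"rx":0,"ry":0,"rz":0,"claw":0.045},{"tx":0,"ty":-0.18,"tz":0,"rx":0,"ry":0,"rz":0,"claw":0.045},{"tx":0,"ty":-0.205,"tz":0,"rx":0,"ry":0,"rz":0,"claw":0.045},{"tx":0,"ty":-0.23,"tz":0,"rx":0,"ry":0,"rz":0,"claw":0.045},{"tx":0,"ty":-0.25,"tz":0,"rx":0,"ry":0,"rz":0,"claw":0.045}])

```text
clock: 7.6
eef_pos: [596.0, -17.5, 232.5]
tool_rot: [-3.14, -0.002, 3.116]
force: [0.4, -0.2, -1.3]
width: 53.0
```

Call:
apply_moves(increments=[{"tx":-0.004,"ty":-0.02,"tz":0,"rx":0,"ry":0,"rz":0,"claw":0.045},{"tx":-0.009,"ty":-0.045,"tz":0,"rx":0,"ry":0,"rz":0,"claw":0.045},{"tx":-0.014,"ty":-0.07,"tz":0,"rx":0,"ry":0,"rz":0,"claw":0.045},{"tx":-0.019,"ty":-0.095,"tz":0,"rx":0,"ry":0,"rz":0,"claw":0.045},{"tx":-0.024,"ty":-0.12,"tz":0,"rx":0,"ry":0,"rz":0,"claw":0.045},{"tx":-0.029,"ty":-0.145,"tz":0,"rx":0,"ry":0,"rz":0,"claw":0.045},{"tx":-0.034,"ty":-0.17,"tz":0,"rx":0,"ry":0,"rz":0,"claw":0.045},{"tx":-0.039,"ty":-0.195,"tz":0,"rx":0,"ry":0,"rz":0,"claw":0.045},{"tx":-0.044,"ty":-0.22,"tz":0,"rx":0,"ry":0,"rz":0,"claw":0.045},{"tx":-0.047,"ty":-0.24,"tz":0,"rx":0,"ry":0,"rz":0,"claw":0.045},{"tx":-0.047,"ty":-0.249,"tz":0,"rx":0,"ry":0,"rz":0,"claw":0.045},{"tx":-0.047,"ty":-0.249,"tz":0,"rx":0,"ry":0,"rz":0,"claw":0.045}])

```text
clock: 8.8
eef_pos: [548.8, -264.6, 232.8]
tool_rot: [-3.141, -0.001, 3.116]
force: [-0.6, 0.5, -1.4]
width: 53.1
```

```bash
python3 - <<'E'
from cell import *
import cv2,numpy as np
s=read_state();print(s["clock"],s["eef_pos"],s["tool_rot"],s["force"])
cv2.imwrite("pics/z6.png",cv2.resize(get_image("side")[80:280,180:380,::-1],(600,600),interpolation=cv2.INTER_CUBIC))
E
```

```text
8.8 [ 548.8066748  -264.58231264  232.75850698] [-3.14085111e+00 -1.31646796e-03  3.11555278e+00] [-0.63354219  0.48795141 -1.35848298]
```

View pics/z6.png

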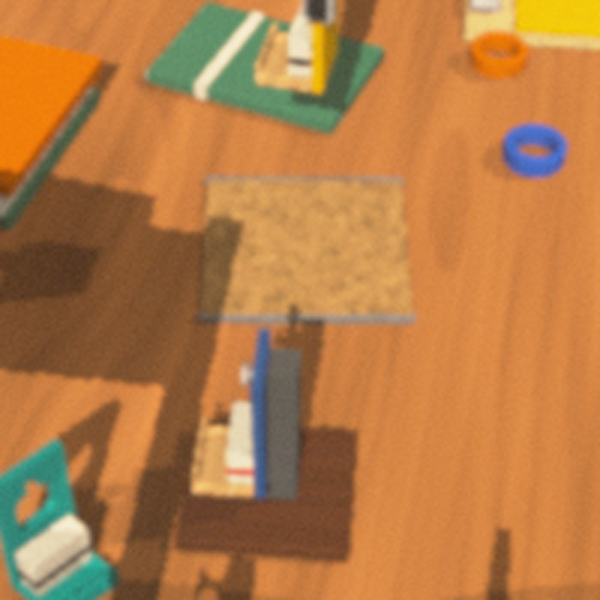

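Call:
apply_moves(increments=[{"tx":0,"ty":0,"tz":-0.02,"rx":0,"ry":0,"rz":0,"claw":0.045},{"tx":0,"ty":0,"tz":-0.045,"rx":0,"ry":0,"rz":0,"claw":0.045},{"tx":0,"ty":0,"tz":-0.07,"rx":0,"ry":0,"rz":0,"claw":0.045},{"tx":0,"ty":0,"tz":-0.095,"rx":0,"ry":0,"rz":0,"claw":0.045},{"tx":0,"ty":0,"tz":-0.115,"rx":0,"ry":0,"rz":0,"claw":0.045},{"tx":0,"ty":0,"tz":-0.132,"rx":0,"ry":0,"rz":0,"claw":0.045},{"tx":0,"ty":0,"tz":-0.145,"rx":0,"ry":0,"rz":0,"claw":0.045},{"tx":0,"ty":0,"tz":-0.153,"rx":0,"ry":0,"rz":0,"claw":0.045},{"tx":0,"ty":0,"tz":-0.156,"rx":0,"ry":0,"rz":0,"claw":0.045},{"tx":0,"ty":0,"tz":-0.158,"rx":0,"ry":0,"rz":0,"claw":0.045},{"tx":0,"ty":0,"tz":-0.158,"rx":0,"ry":0,"rz":0,"claw":0.045}])

```text
clock: 9.95
eef_pos: [550.7, -262.1, 75.8]
tool_rot: [-3.141, 0.001, 3.119]
force: [-0.5, 0.7, -0.2]
width: 53.2
```

```bash
python3 - <<'E'
from h import *
from cell import *
np.set_printoptions(precision=1,suppress=True)
s=read_state();print(s["clock"],s["eef_pos"],s["force"])
i=get_image("side");cv2.imwrite("pics/z7.png",cv2.resize(i[90:210,220:340,::-1],(600,600),interpolation=cv2.INTER_CUBIC))
for z in(5,10,15,20):print(z,(pr("side",(544.8,-237,z))-[220,90])*5,(pr("side",(552.8,-237,z))-[220,90])*5)
E
```

```text
9.95 [ 550.7 -262.1   75.8] [-0.5  0.7 -0.2]
5 [325.1 391.8] [309.1 389.5]
10 [325.3 384.3] [309.3 382. ]
15 [325.5 376.7] [309.5 374.4]
20 [325.8 369.1] [309.7 366.7]
```

View pics/z7.png

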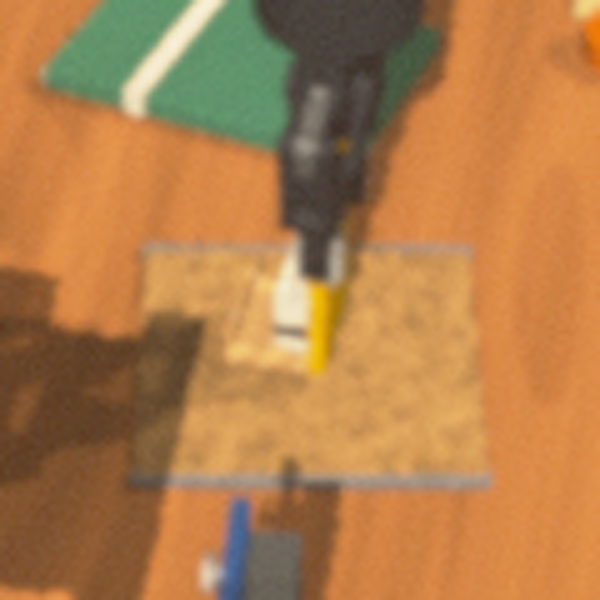

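The plate's bottom is at about row 374, z about 16 mm, over the mat. That leaves roughly 11 mm, so I'll feel for contact.

Call:
apply_moves(increments=[{"tx":0,"ty":0,"tz":-0.002,"rx":0,"ry":0,"rz":0,"claw":0.045},{"tx":0,"ty":0,"tz":-0.004,"rx":0,"ry":0,"rz":0,"claw":0.045},{"tx":0,"ty":0,"tz":-0.006,"rx":0,"ry":0,"rz":0,"claw":0.045},{"tx":0,"ty":0,"tz":-0.008,"rx":0,"ry":0,"rz":0,"claw":0.045},{"tx":0,"ty":0,"tz":-0.009,"rx":0,"ry":0,"rz":0,"claw":0.045},{"tx":0,"ty":0,"tz":-0.009,"rx":0,"ry":0,"rz":0,"claw":0.045}])

```text
clock: 10.6
eef_pos: [550.2, -262.0, 66.4]
tool_rot: [3.142, -0.0, 3.119]
force: [-0.9, -0.1, 1.4]
width: 53.1
```

Call:
apply_moves(increments=[{"tx":0,"ty":0,"tz":-0.001,"rx":0,"ry":0,"rz":0,"claw":0.045},{"tx":0,"ty":0,"tz":-0.001,"rx":0,"ry":0,"rz":0,"claw":0.045}])

```text
clock: 10.8
eef_pos: [550.1, -262.1, 66.2]
tool_rot: [-3.142, -0.0, 3.119]
force: [-3.3, 0.8, 7.5]
width: 53.3
```

Call:
apply_moves(increments=[{"tx":0,"ty":0,"tz":-0.001,"rx":0,"ry":0,"rz":0,"claw":0.045},{"tx":0,"ty":0,"tz":-0.001,"rx":0,"ry":0,"rz":0,"claw":0.045}])

```text
clock: 11.0
eef_pos: [550.0, -262.2, 66.1]
tool_rot: [-3.141, -0.0, 3.119]
force: [-4.4, 1.4, 13.7]
width: 53.6
```

Contact is clear. I'll back off slightly and release gently.

Call:
apply_moves(increments=[{"tx":0,"ty":0,"tz":0.001,"rx":0,"ry":0,"rz":0,"claw":0.045},{"tx":0,"ty":0,"tz":0.001,"rx":0,"ry":0,"rz":0,"claw":0.055},{"tx":0,"ty":0,"tz":0.001,"rx":0,"ry":0,"rz":0,"claw":0.06},{"tx":0,"ty":0,"tz":0.001,"rx":0,"ry":0,"rz":0,"claw":0.066},{"tx":0,"ty":0,"tz":0.001,"rx":0,"ry":0,"rz":0,"claw":0.075},{"tx":0,"ty":0,"tz":0.001,"rx":0,"ry":0,"rz":0,"claw":0.085},{"tx":0,"ty":0,"tz":0.001,"rx":0,"ry":0,"rz":0,"claw":0.085},{"tx":0,"ty":0,"tz":0.001,"rx":0,"ry":0,"rz":0,"claw":0.085}])

```text
clock: 11.8
eef_pos: [550.3, -262.0, 65.3]
tool_rot: [3.142, -0.0, 3.119]
force: [0.3, 0.3, -0.4]
width: 84.9
```

Call:
apply_moves(increments=[{"tx":0,"ty":0,"tz":0.01,"rx":0,"ry":0,"rz":0,"claw":0.085},{"tx":0,"ty":0,"tz":0.03,"rx":0,"ry":0,"rz":0,"claw":0.085},{"tx":0,"ty":0,"tz":0.055,"rx":0,"ry":0,"rz":0,"claw":0.085},{"tx":0,"ty":0,"tz":0.08,"rx":0,"ry":0,"rz":0,"claw":0.085},{"tx":0,"ty":0,"tz":0.11,"rx":0,"ry":0,"rz":0,"claw":0.085},{"tx":0,"ty":0,"tz":0.14,"rx":0,"ry":0,"rz":0,"claw":0.085},{"tx":0,"ty":0,"tz":0.17,"rx":0,"ry":0,"rz":0,"claw":0.085},{"tx":0,"ty":0,"tz":0.19,"rx":0,"ry":0,"rz":0,"claw":0.085},{"tx":0,"ty":0,"tz":0.2,"rx":0,"ry":0,"rz":0,"claw":0.085},{"tx":0,"ty":0,"tz":0.2,"rx":0,"ry":0,"rz":0,"claw":0.085},{"tx":0,"ty":0,"tz":0.2,"rx":0,"ry":0,"rz":0,"claw":0.085}])

```text
clock: 12.9
eef_pos: [549.7, -261.8, 264.6]
tool_rot: [3.141, -0.001, 3.119]
force: [-0.2, 0.2, -0.6]
width: 85.1
```

```bash
python3 - <<'E'
from h import *
from cell import *
np.set_printoptions(precision=1,suppress=True)
i=get_image("side");cv2.imwrite("pics/z8.png",cv2.resize(i[90:290,200:360,::-1],(480,600),interpolation=cv2.INTER_CUBIC))
hs=cv2.cvtColor(i,cv2.COLOR_RGB2HSV);o=cv2.cvtColor(cv2.imread("pics/side0.png"),cv2.COLOR_BGR2HSV)
B=lambda h:cv2.inRange(h,(105,100,40),(130,255,255))[180:260,230:300]
for h in(o,hs):
  y,x=np.nonzero(B(h));print("blue",len(x),x.mean(),y.mean())
f=lambda x,y,z:(pr("side",(x,y,z))-[200,90])*3
print("expected near edge bottom/top",f(550,-235,5),f(550,-235,115),"far top",f(550,-289,115))
E
```

```text
blue 123 36.45528455284553 37.146341463414636
blue 123 36.46341463414634 37.13821138211382
expected near edge bottom/top [248.4 235.8] [251.3 128.9] far top [264.2  86.6]
```

View pics/z8.png

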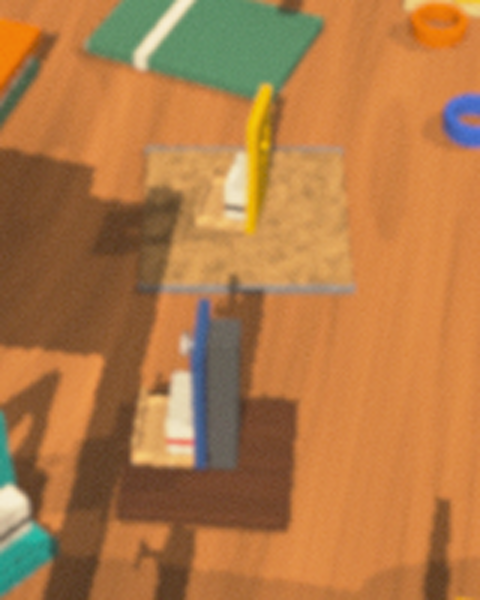

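The holder stands upright on the mat: its near bottom edge is at (250,233) and its top at (265,87), as expected for an upright plate. The blue holder hasn't moved.

```bash
python3 -c "
from cell import *
print(finish_job())"
```

```text
the job is handed in; nothing more can be done
None
```

The yellow memo holder is off its stud and standing upright on the cork mat, and I handed the job in at about 13 s of the 42 s allowed. `finish_job` reports no verdict, so what follows rests on my own checks.

- **Moves:** I pinched the holder by its side edges, raised it 24 mm and drew it off to +x with almost no force. I then carried it over to the mat, lowered it until it touched (up to 14 N), eased off 1 mm and let go.
- **Yellow holder:** In the last picture it stands upright, with its plate near (550, -262) mm and the mat's centre near (558, -262) mm. Its corners lie within about 3 zoomed pixels (about 1 camera pixel) of where an upright plate should appear.
- **Blue holder:** Its image position is unchanged to within 0.01 pixel.
- **Gripper:** It is open and about 200 mm above the set-down height, touching nothing.
- **What went wrong:** The first two move calls were refused because the rows lacked rx and ry. The arm did not move, and I sent them again in full.
- **Not measured:** I did not see the stud inside the keyhole. I judged the lift from the arm's reading (23 mm), the holder's lower edge in the picture, and how freely it came off. No other check failed or disagreed.

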